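Index the drilling table to the next notch

ROBOT

A 6-joint arm with a two-finger parallel gripper is mounted at the origin on a cart in front of the work surface, level with it; the furniture and walls round the work are solid. World frame = base frame: x ahead of the robot, y to its left, z up, the work surface at z = 0. Lengths are in m, angles in rad, forces in N, time in s.
With the tool pointing down it reaches from about 0.375 to 0.9 m from the base axis. Payload 3.1 kg.
Tool frame: the origin (TCP) lies on the centre line of the jaws, within the pads' length; the fingertips stand 22 mm ahead of it and the grasp point (between the pads) lies 3 mm ahead of it; y points along the fingers, x is the direction in which the jaws open and shut, and the axes are right-handed (so a half turn about y gives the same grasp; the last joint's range is limited). The gripper opens to 87 mm and grips with 3 to 60 N. Pads are 19 mm wide; open, the fingers measure 117 mm over their backs; the gripper's body (75 mm by 190 mm) begins 51 mm behind the grasp point.
Start: joints at [1.103, 0.527, 1.433, -0, 1.181, -0.178], TCP at [0.178, 0.599, 0.245] pointing down, gripper open.
Joint ranges: [-3.08, 3.08], [-0.75, 2.2], [0.22, 2.44], [-1.43, 4.57], [0, 2.65], [-2.85, 2.85]. Speed limits (rad/s): [2.79, 2.79, 3.14, 3.14, 3.14, 3.14].

INTERFACE

Orientations are given as a unit quaternion [x, y, z, w].
In Python, from cell import * gives the robot as it stands. The module is installed in compiled form; this text tells all that it offers. Calls block until the motion is done:
- goto(position, orientation): joint-space move of the TCP to a pose.
- servo_line(position, rot=None, v=0.15, stop_force=None): straight line of the TCP; rot=None keeps the orientation; v is the mean speed in m/s. With stop_force (N) it stops when the force on the tool has changed by that much, and returns True; else False.
- move_joints(angles): joint-space move.
- let_go() and close_gripper(squeeze=None): open the fingers fully, or close them until they stop; squeeze is the grip in N (None keeps the last).
- sleep(seconds).
- solve_ik(position, orientation): joint angles nearest the present ones, or None.
- get_image(name): name is "scene" or "top"; returns the picture (420x560x3 uint8, blue, green, red); there is no depth.
- calibration(name): a dict with "mtx" (3x3 intrinsics, pixels), "camera_from_world" (4x4, takes a point from world to camera coordinates). Camera axes: x right, y up, looking along -z (the intrinsics and any distortion apply to the point x, -y, -z); pixel columns grow to the right and rows downward; lengths in m; the calibration is good to about 2 mm. A picture is of the moment at which its call begins. calibration takes no time and is no camera call.
A pose or a line that the arm cannot do raises IKError and nothing moves.
- job_done(): hands the job in, once; it reports no verdict.
Readings, each from a call of its own:
- current_time(): time.
- current_joint_positions(): joint angles.
- current_qvel(): joint speeds.
- current_tau(): joint torques, N m.
- current_position(): TCP position.
- current_ee_rot(): TCP orientation.
- current_force(): force on the tool from outside, world axes, zero at the start.
- current_ft_torque(): the same for the moment, N m.
- current_grip_width(): finger opening in m.
Only numpy, scipy, OpenCV 4.12 (cv2) and the standard library are available. Lean on these libraries where they do the work, as an engineer would, in place of code of your own. Each camera call takes 0.05 s, during which the arm holds its last target.

TASK

The flange on the little indexing table is to be turned on to its next drilling position. With closed fingertips press the plunger's dished knob down to free the table, push it round one notch counter-clockwise as seen from above (no farther, and not the other way), and let the plunger spring back up fully into that next notch. Do it gently; do not pinch or lift anything, leave the things lying about where they are, and finish clear of it all.

Things in the scene. Friction and masses are not known exactly. Their poses are not given: they have to be found in the camera images.
- turntable (a joint): the turning table with its plunger arm, hinged on a vertical axis on the fixed base; rad, 0 at the start, grows counter-clockwise seen from above. Notches lie every 0.785 rad (45 degrees), at -0.785, 0, 0.785 and 1.571; stops at -0.85 and 1.65. It turns freely while the plunger is down (about 2 N at the knob) and stays where it is left. Seated in a notch it has about 0.03 rad of play each way
- plunger (a joint): how far the plunger is pressed down; m, 0 = fully up (tooth in a notch), 0.011 = down on its stop. Its spring pushes up with 4 N at 0 and 8.4 N at 0.011, so 10 N is plenty; no more than 35 N in all between fingers and knob is allowed. The tooth is clear of the notch from 0.008; between notches it rides under the index plate at 0.008, and if it is not being held down it springs up by itself on coming under a notch, and stops the table there
- knob (a point): centre of the dish floor on top of the plunger's round black knob, 76 mm above the work surface when up; moves with table and plunger. The flat dish floor is 50 mm across, inside a rim 8 mm high and 4 mm thick (knob 58 mm across), so a shut fingertip in the dish both presses the plunger and pushes it sideways. The knob's centre runs on a circle of radius 114 mm about table_axis; nothing else stands above it
- table_axis (a point): point on the vertical axis of the turning table, at its height of 78 mm; fixed to the base, a steel plate 260 x 260 x 10 mm. Its x axis points from the axis to the grey drill guide post (26 x 44 mm, 98 mm high, centre 114 mm from the axis; its arm reaches in over the flange, top 101 mm). At the start the knob lies at 157.5 degrees counter-clockwise from that x axis, and after the move at 202.5 degrees
- bolt: steel bolt 17 x 20 x 51 mm standing on a back corner of the base plate; origin under its centre; leave alone
- bit_box: flat white box 52 x 87 x 20 mm beside the base; origin under its centre; leave alone
- sanding_block: grey block 63 x 105 x 36 mm beside the base; origin under its centre; leave alone
- spanner: steel spanner 31 x 158 x 6 mm behind the base; origin under its centre; leave alone
- tape_measure: yellow and black tape measure 38 x 77 x 63 mm standing beside the base; origin under its centre; leave alone
- offcut: wooden offcut 45 x 70 x 18 mm beside the base; origin under its centre; leave alone

How it is judged:
On the way, in this order (a step that is already met when the one before it is completed fails the run):
1. the plunger is pressed down clear of its notch, the table still at its first notch (value of joint plunger above 0.0078 m and value of joint turntable between -0.15 and 0.15 rad), for 0.02 s.
2. the table is under way with the plunger down (value of joint plunger above 0.006 m and value of joint turntable above 0.25 rad), for 0.02 s.
3. the plunger has sprung up in the next notch (value of joint plunger below 0.005 m and value of joint turntable between 0.735 and 0.835 rad), for 0.2 s.
At the end, for the whole second after the job is handed in: The table rests one notch (0.785 rad, within 0.05) counter-clockwise of its start, and the plunger is up in that notch (within 2 mm of fully up) (value of joint plunger below 0.002 m and value of joint turntable between 0.735 and 0.835 rad and velocity of joint turntable between -0.05 and 0.05 rad/s); the robot touches nothing.
It fails at once if the table is turned past the next notch (more than 1.2 rad) (value of joint turntable above 1.2 rad).
It fails at once if the table is turned the wrong way (by more than 0.3 rad) (value of joint turntable below -0.3 rad).
It fails at once if the knob is pinched or forced (more than 35 N between fingers and plunger or turntable) (contact force between the fingers and plunger above 35 N or contact force between the fingers and turntable above 35 N).
It fails at once if a thing lying about is lifted, carried or pushed away by more than 20 mm (distance of any of bolt, bit_box, sanding_block, spanner, tape_measure, offcut from where it was at the start of the episode above 0.02 m).
It also fails if it takes over 38 s, if anything falls off the work surface, if the arm or the gripper's body presses on something with over 40 N, if the wrist force passes 120 N, or if a joint passes its speed limit or range.

## Working session

There is one attempt and no reset: what is moved stays moved. The work goes in short steps, each a Python script; the robot and the scene stay as the last script left them, time stands still between calls to the robot, and variables do not carry over. Pictures are saved under pics/ and viewed, and the job is handed in when it is done.

```bash
mkdir -p pics; python3 - <<'E'
from cell import *
import cv2
for n in("scene","top"):
    cv2.imwrite(f"pics/{n}0.png",get_image(n)); c=calibration(n); print(n,{k:(v.round(4).tolist() if hasattr(v,'round') else v) for k,v in c.items()})
print(current_time(),current_ee_rot(),current_grip_width())
E
```

```text
scene {'mtx': [[411.4316, 0.0, 287.5331], [0.0, 411.4316, 202.949], [0.0, 0.0, 1.0]], 'camera_from_world': [[0.6894, -0.7243, 0.0144, -0.4171], [0.3881, 0.386, 0.8369, -0.3095], [-0.6117, -0.5714, 0.5471, -0.5552], [0.0, 0.0, 0.0, 1.0]]}
top {'mtx': [[523.7516, 0.0, 285.178], [0.0, 523.7516, 204.2735], [0.0, 0.0, 1.0]], 'camera_from_world': [[-0.0135, -0.9998, 0.0127, -0.0227], [0.9926, -0.0118, 0.1207, -0.6071], [-0.1206, 0.0143, 0.9926, -1.2272], [0.0, 0.0, 0.0, 1.0]]}
0.1 [ 0.56704294  0.42224873 -0.42346518 -0.5664323 ] 0.08674647440823033
```

View pics/scene0.png

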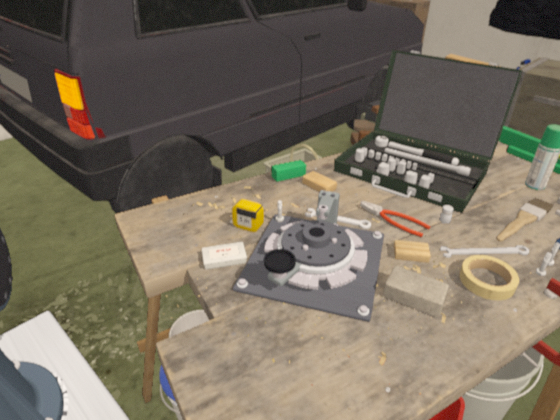

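View pics/top0.png

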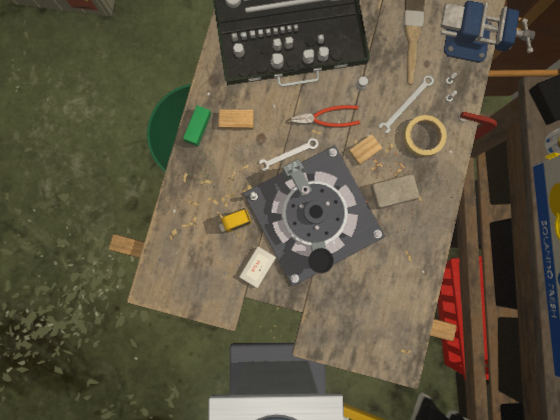

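The top view shows the knob at about (321,261), the table hub at (316,212) and the guide post at (295,172). I'll enlarge the view to measure them.

```bash
python3 - <<'E'
import cv2
i=cv2.imread("pics/top0.png")[135:295,215:405]
cv2.imwrite("pics/topz.png",cv2.resize(i,None,fx=3.75,fy=3.75,interpolation=cv2.INTER_CUBIC))
i=cv2.imread("pics/scene0.png")[180:320,220:400]
cv2.imwrite("pics/scz.png",cv2.resize(i,None,fx=4,fy=4,interpolation=cv2.INTER_CUBIC))
from cell import *
from scipy.spatial.transform import Rotation as R
print(R.from_quat(current_ee_rot()).as_matrix().round(3))
E
```

```text
[[ 0.285 -0.001 -0.959]
 [ 0.959 -0.002  0.285]
 [-0.002 -1.     0.   ]]
```

View pics/topz.png

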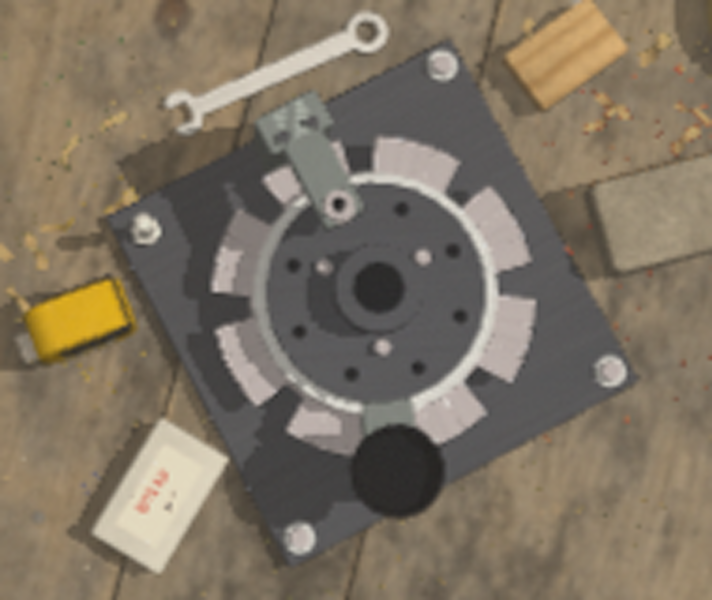

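View pics/scz.png

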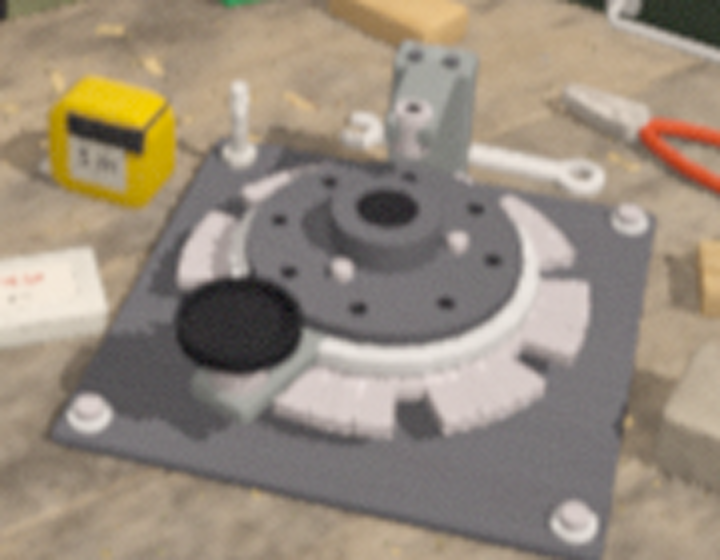

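Zoomed top view: knob rim centre at (397,470), hub bore at (379,287), post at (295,125), plate corners at (105,217), (447,42), (637,375) and (290,567). Scene zoom: knob at (239,323), hub bore at (387,207).

```bash
cat > h.py <<'E'
from cell import *
import numpy as np, cv2
def ray(n,uv):
    c=calibration(n); K=np.array(c["mtx"]);T=np.array(c["camera_from_world"])
    d=np.linalg.solve(K,[uv[0],uv[1],1.]); d=T[:3,:3].T@(d*[1,-1,-1]); o=-T[:3,:3].T@T[:3,3]
    return o,d/np.linalg.norm(d)
def atz(n,uv,z):
    o,d=ray(n,uv); return o+d*(z-o[2])/d[2]
def tri(a,b):
    A=np.zeros((3,3));B=np.zeros(3)
    for o,d in(a,b):
        M=np.eye(3)-np.outer(d,d);A+=M;B+=M@o
    p=np.linalg.solve(A,B); return p,[np.linalg.norm(np.cross(p-o,d)) for o,d in(a,b)]
T=lambda u,v:((u+.5)/3.75-.5+215,(v+.5)/3.75-.5+135)
S=lambda u,v:((u+.5)/4-.5+220,(v+.5)/4-.5+180)
E
python3 - <<'E'
from h import *
np.set_printoptions(precision=4,suppress=True)
C=np.array([atz("top",T(*p),.01) for p in[(105,217),(447,42),(637,375),(290,567)]])
print(C,C.mean(0),np.linalg.norm(C-np.roll(C,1,0),axis=1))
print("knob",atz("top",T(397,470),.084),atz("scene",S(239,323),.084),tri(ray("top",T(397,470)),ray("scene",S(239,323))))
print("hub",atz("top",T(379,287),.078),tri(ray("top",T(379,287)),ray("scene",S(387,207))))
c=C.mean(0)
for k in (0,1,2,3):
    m=(C[k]+C[(k+1)%4])/2-c; print(np.degrees(np.arctan2(m[1],m[0])))
print("post",atz("top",T(295,125),.098))
E
```

```text
[[ 0.6406  0.0739  0.01  ]
 [ 0.7559 -0.1545  0.01  ]
 [ 0.5321 -0.2735  0.01  ]
 [ 0.411  -0.0445  0.01  ]] [ 0.5849 -0.0997  0.01  ] [0.2583 0.2559 0.2535 0.259 ]
knob [ 0.4713 -0.1091  0.084 ] [ 0.465  -0.1117  0.084 ] (array([ 0.4703, -0.1085,  0.0789]), [np.float64(0.0014613941947691181), np.float64(0.0014613941947691344)])
hub [ 0.5847 -0.1008  0.078 ] (array([ 0.5836, -0.0996,  0.0783]), [np.float64(0.0015673257768915544), np.float64(0.001567325776891418)])
27.64237168342399
-62.67110786865186
-152.357628316576
117.32889213134816
post [ 0.6838 -0.0495  0.098 ]
```

```bash
cat >> h.py <<'E'
from scipy.spatial.transform import Rotation as R
AX=np.array([.5845,-.1000]); PH0=np.radians(185)
def P(th,tip,dr=0): 
    a=PH0+th; return [*(AX+(.114+dr)*np.array([np.cos(a),np.sin(a)])),tip+.022]
E
python3 - <<'E'
from h import *
np.set_printoptions(precision=4,suppress=True)
close_gripper(5)
print("w",current_grip_width())
q=(R.from_euler('z',-1.33)*R.from_quat(current_ee_rot())).as_quat()
goto(P(0,.13),q)
print(current_time(),current_position(),current_joint_positions(),current_force())
servo_line(P(0,.092),v=.1); sleep(.2)
print(current_time(),current_position(),current_force())
cv2.imwrite("pics/s1.png",get_image("scene")[150:330,200:420].repeat(3,0).repeat(3,1))
cv2.imwrite("pics/t1.png",get_image("top")[135:335,215:415].repeat(3,0).repeat(3,1))
E
```

```text
w 4.9699655281033536e-05
4.35 [ 0.4712 -0.1093  0.1521] [-0.4596  0.4874  1.8714  0.0002  0.7826 -0.4129] [ 0.0512 -0.4163 -0.3446]
5.0833 [ 0.4714 -0.1101  0.1146] [-1.3557 -0.4652 -0.0292]
```

View pics/s1.png

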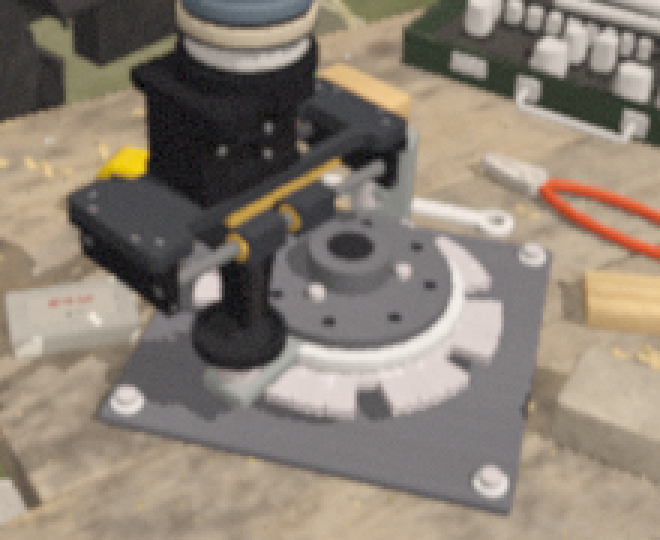

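View pics/t1.png

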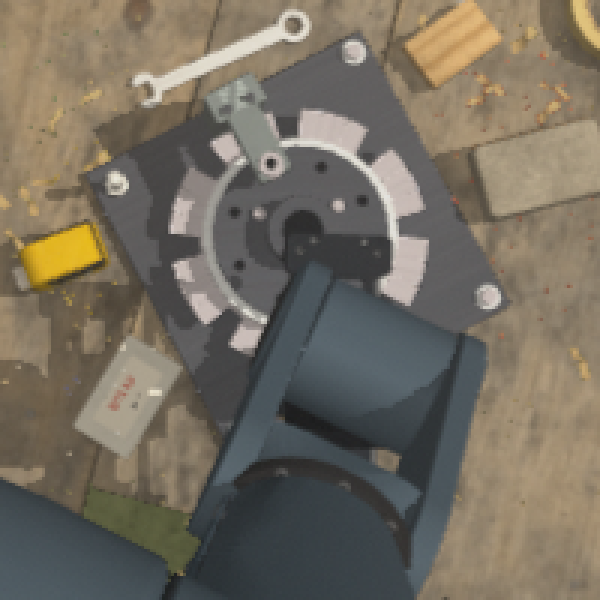

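The scene view shows the closed fingertips over the middle of the dish, at about (245,320), and the gripper body clear of everything. I'll press down next.

```bash
python3 - <<'E'
from h import *
np.set_printoptions(precision=4,suppress=True)
print(servo_line(P(0,.070),v=.015,stop_force=3))
p=current_position();print(current_time(),p,current_force())
for i in range(3): print(current_force())
E
```

```text
True
6.2417 [ 0.4709 -0.1099  0.0967] [ 0.6104 -0.1958  3.7   ]
[ 0.6104 -0.1958  3.7   ]
[ 0.6104 -0.1958  3.7   ]
[ 0.6104 -0.1958  3.7   ]
```

```bash
python3 - <<'E'
from h import *
np.set_printoptions(precision=4,suppress=True)
for t in(.071,.068,.066,.0655):
    s=servo_line(P(0,t),v=.02,stop_force=12); sleep(.1)
    print(s,t,current_time(),current_position(),current_force())
E
```

```text
False 0.071 6.675 [ 0.4709 -0.1099  0.0931] [-1.1226 -0.689   5.7616]
False 0.068 7.075 [ 0.4709 -0.1099  0.0902] [-1.2943  0.0897  6.2237]
False 0.066 7.425 [ 0.4709 -0.1099  0.0883] [-0.5502  0.301   7.4819]
False 0.0655 7.775 [ 0.4709 -0.1099  0.0878] [-1.7511  0.3286  6.8503]
```

```bash
python3 - <<'E'
from h import *
np.set_printoptions(precision=4,suppress=True)
for th in(.1,.2,.3,.4,.5):
    s=servo_line(P(th,.0655),v=.04,stop_force=12)
    print(s,th,current_time(),current_position(),current_force())
    if s: break
cv2.imwrite("pics/s2.png",get_image("scene")[150:330,200:420].repeat(3,0).repeat(3,1))
E
```

```text
False 0.1 8.2083 [ 0.4728 -0.1217  0.0879] [-0.3639 -1.131   7.6796]
False 0.2 8.6417 [ 0.4756 -0.1328  0.0879] [-0.9246 -0.2707  7.3203]
False 0.3 9.075 [ 0.4794 -0.1436  0.0879] [-0.3278 -0.0932  7.7893]
False 0.4 9.5083 [ 0.4843 -0.154   0.088 ] [-0.7738 -0.7063  6.6213]
False 0.5 9.9417 [ 0.4902 -0.1637  0.088 ] [ 0.1888 -1.8011  7.5565]
```

View pics/s2.png

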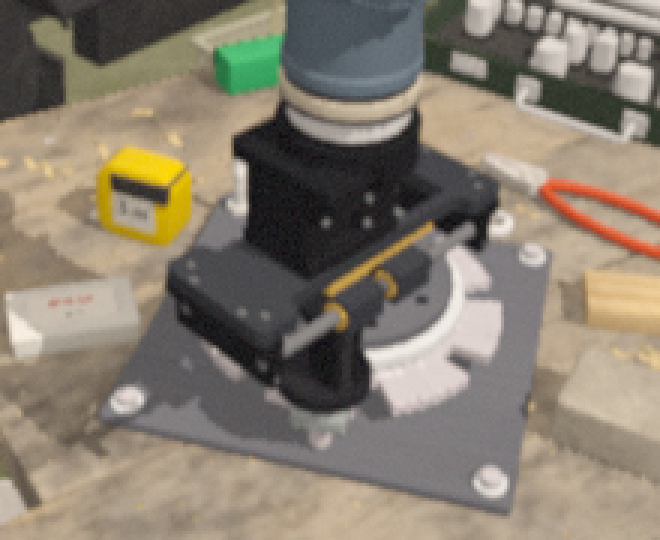

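The table is turning with the finger: the knob is now near (322,385), and the force stays around 7–8 N. Next I'll lift so the tooth rides under the plate, then keep pushing on the rim until it clicks in.

```bash
python3 - <<'E'
from h import *
np.set_printoptions(precision=4,suppress=True)
s=servo_line(P(.5,.0715),v=.03); sleep(.1)
print(current_time(),current_position(),current_force())
for th in np.arange(.56,1.0,.06):
    s=servo_line(P(th,.0715),v=.025,stop_force=4.5)
    print(s,round(th,2),current_time(),current_position(),current_force())
    if s or np.linalg.norm(current_force())>5: break
cv2.imwrite("pics/s3.png",get_image("scene")[150:330,200:420].repeat(3,0).repeat(3,1))
E
```

```text
10.4417 [ 0.4892 -0.1629  0.093 ] [-0.2184 -0.2464 -0.5454]
False 0.56 10.8667 [ 0.4936 -0.1689  0.0934] [ 0.2605  0.6213 -0.7427]
True 0.62 11.1083 [ 0.4939 -0.1699  0.0928] [0.0672 0.3833 0.0034]
```

View pics/s3.png

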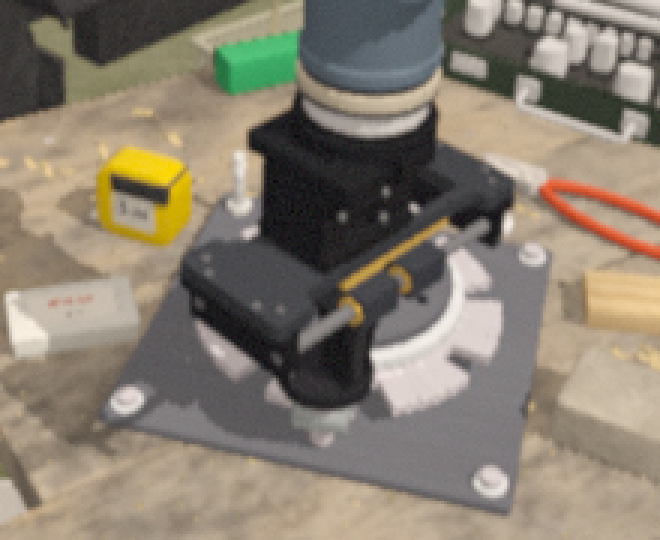

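The stop was only the finger meeting the rim, since the knob hasn't moved from its angle. I'll carry on with a higher threshold and use the vertical force as the sign that it has clicked in.

```bash
python3 - <<'E'
from h import *
np.set_printoptions(precision=4,suppress=True)
for th in np.arange(.60,1.0,.05):
    s=servo_line(P(th,.0715),v=.025,stop_force=8)
    f=[]
    for _ in range(4): sleep(.03); f.append(current_force())
    f=np.mean(f,0)
    print(s,round(th,2),current_time(),current_position(),f)
    if s or f[2]>3: break
cv2.imwrite("pics/s4.png",get_image("scene")[150:330,200:420].repeat(3,0).repeat(3,1))
E
```

```text
False 0.6 11.6167 [ 0.4947 -0.171   0.0929] [-3.09    3.9473 -1.3765]
False 0.65 12.125 [ 0.4994 -0.176   0.0932] [-2.4524  4.4946 -2.0505]
False 0.7 12.6333 [ 0.5039 -0.1803  0.0933] [-1.1373  5.3755 -2.6579]
False 0.75 13.1417 [ 0.5083 -0.1838  0.0933] [-0.107   6.1488 -2.1732]
False 0.8 13.65 [ 0.5128 -0.1871  0.0933] [ 0.6416  7.6787 -2.1056]
False 0.85 14.1583 [ 0.5199 -0.1917  0.0951] [2.6981 8.725  5.0772]
```

View pics/s4.png

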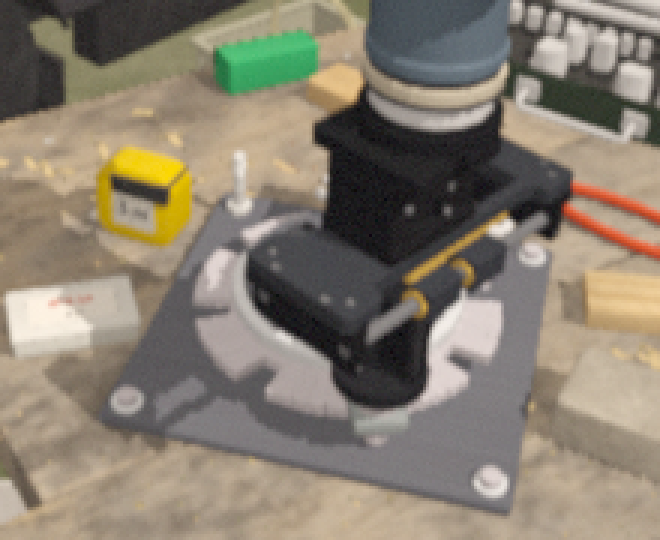

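Vertical force jumped from −2 N to +5 N and the tip was lifted 2 mm, so the plunger has sprung into the notch. I'll back off the rim a little and lift straight out.

```bash
python3 - <<'E'
from h import *
np.set_printoptions(precision=4,suppress=True)
p=current_position()
servo_line([p[0],p[1],.0965],v=.02)
print(current_position(),current_force())
p=current_position()
t=np.array(P(.785,.08)); d=t[:2]-p[:2]; print(d)
servo_line([*(p[:2]+.4*d),.100],v=.02)
print(current_force())
servo_line([*(p[:2]+.4*d),.16],v=.05)
print(current_force())
servo_line([*(p[:2]+.4*d),.26],v=.15)
q=current_joint_positions(); q[0]+=1.2
move_joints(q); sleep(.3)
print(current_time(),current_force())
for n,s in(("scene",np.s_[180:320,220:400]),("top",np.s_[135:295,215:405])):
    i=get_image(n); cv2.imwrite(f"pics/{n}5.png",cv2.resize(i[s],None,fx=4 if n=="scene" else 3.75,fy=4 if n=="scene" else 3.75,interpolation=cv2.INTER_CUBIC))
E
```

```text
[ 0.5218 -0.1928  0.0975] [0.6307 2.5873 2.951 ]
[-0.0106  0.0055]
[0.0758 0.1712 0.2259]
[-0.3285  0.2393  0.4866]
19.625 [-0.8564 -0.1166  0.2274]
```

View pics/scene5.png

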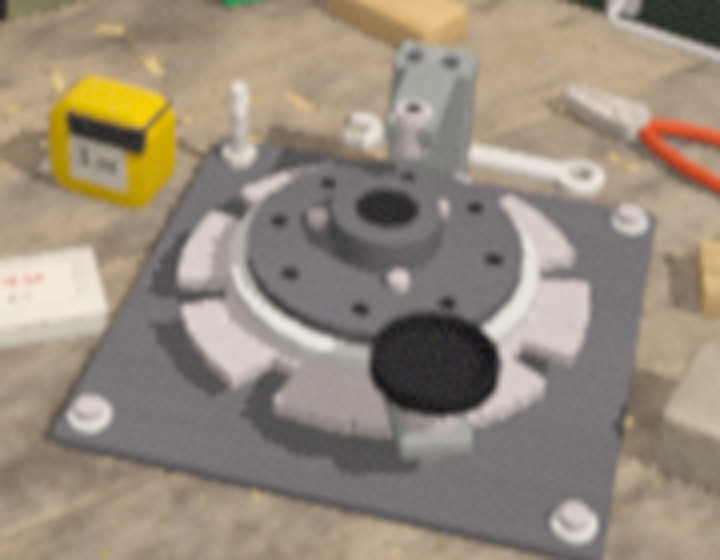

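View pics/top5.png

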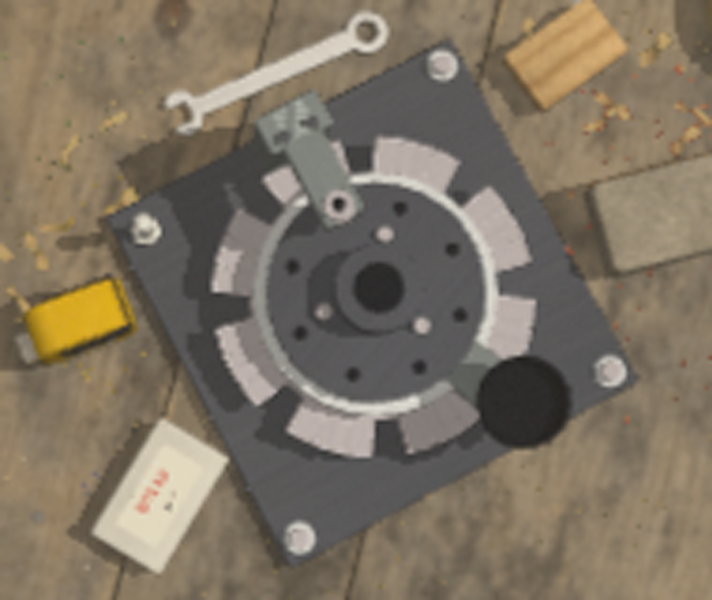

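The top view now has the knob at (524,401) and the scene view has it at (434,362). The surroundings haven't moved. I'll check the angle and height before handing in.

```bash
python3 - <<'E'
from h import *
np.set_printoptions(precision=4,suppress=True)
for t,s in(((397,470),(239,323)),((524,401),(434,362))):
    p=atz("top",T(*t),.084); print(np.degrees(np.arctan2(*(p[:2]-AX)[::-1]))%360, np.linalg.norm(p[:2]-AX), tri(ray("top",T(*t)),ray("scene",S(*s)))[0])
def blob(n,f,sx,sy):
    i=cv2.imread(f); return i
E
```

```text
184.5831738120653 0.11354587183774772 [ 0.4703 -0.1085  0.0789]
230.76507605187885 0.11385119773193382 [ 0.5115 -0.1876  0.0793]
```

```bash
python3 - <<'E'
from cell import *
job_done(); print(current_time(),current_position())
E
```

```text
the job is handed in; nothing more can be done
the job is handed in; nothing more can be done
```

The table is turned one notch counter-clockwise, the plunger is up in that notch, and the job is handed in; it reported no verdict. I pressed the plunger about 10 mm down with closed fingertips and pushed the table partway round. I then eased up so the tooth rode under the plate and clicked into the next notch by itself, and lifted clear.

- **Angle:** the pictures show the knob turned 46.2° (about 0.806 rad). That is inside the allowed 0.735–0.835, and it matches a tooth resting toward one side of its play. I judge the measurement good to about 0.02 rad.
- **Plunger height:** the knob measured 79.3 mm high against 78.9 mm at the start, so the plunger is fully up to within the accuracy of the pictures.
- **Forces:** the readings I printed stayed below about 11 N, well under the 35 N limit.
- **Surroundings:** the things lying about look unmoved in the close-up views. The arm is clear and the force on the tool reads about zero.
- **Time:** the clock was at about 20 s of the allowed 38 s.

**What didn't go as planned:** the first clicking push stopped early, when the finger met the rim. I continued with a higher force threshold. During that push the finger pressed partly outward on the rim, with a side force up to about 9 N, before the click.

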